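# Sort the washed espresso-bar things back into their trays

## Robot

A 7-joint arm with a two-finger parallel gripper is mounted at the origin on the work surface. World frame = base frame: x ahead of the robot, y to its left, z up, the work surface at z = 0. Lengths are in mm, angles in rad, forces in N, time in s.
With the tool pointing down it reaches from about 425 to 950 mm from the base axis. Payload 16.7 kg.
Tool frame: the origin (TCP) lies on the front face of the gripper's body, between the roots of the fingers; the fingertips stand 97 mm ahead of it and the grasp point (between the pads) lies 78 mm ahead of it (ctrl.grip_point_offset is the distance from the TCP to the grasp point, in mm); z points along the fingers, y is the direction in which the jaws open and shut (so a half turn about z gives the same grasp; the last joint's range is limited). The gripper opens to 94 mm and grips with 3 to 60 N. Pads are 16 mm wide; open, the fingers measure 119 mm over their backs; the gripper's body (75 mm by 177 mm) begins 78 mm behind the grasp point.
Start: joints at [1.105, 0.426, 0.074, 1.606, -0.034, 1.111, -0.067], TCP at [210.248, -641.387, 302.667] pointing down, gripper open.
Joint ranges: [-2.85, 2.85], [-0.5, 2.14], [-1.23, 1.37], [0.21, 2.46], [-1.02, 4.16], [0.16, 2.05], [-2.73, 2.73]. Speed limits (rad/s): [1.89, 1.89, 2.39, 2.39, 3.01, 3.01, 3.01].

## Interface

Orientations are given as a 3x3 rotation matrix whose columns are the frame's x, y, z axes.
In Python, from bench import telemetry, vision, sign_off, ctrl gives the robot as it stands.
- The arm moves only by the tool play_rows, never from a script. Its argument "steps" is a list of rows, each a list of 7 numbers: the shift along the tool's x, y, z in mm, then the turn, a rotation vector about the tool's x, y, z in degrees, then the closure, from -1 (fully open) to 1 (shut). A call has exactly 8 rows; each row shifts and turns the commanded pose from where the row before left it, along the tool's axes as they then stand; what a row does not reach is not made up. A row lasts 1/12 s, in which the tool goes at most 41.7 mm and 7.16 degrees, less where a joint would pass 70% of its speed; a pose out of reach is approached as far as the arm can. A call with a gripper value outside its range is refused whole. The fingers move at their own pace and stop on an object; "force" is the grip in N (left out, the last holds). Time passes only in rows, so rows that do not move let the fingers close, or fill a call up. It gives the time, the measured TCP pose, the force and the opening at its end, in the units of the state.
- telemetry.observe(): the state, without advancing time (a new reading comes with each control period).
- vision.read_camera(name): name is "scene" or "top" or "wrist"; returns the picture (480x640x3 uint8, red, green, blue); there is no depth.
- vision.get_calibration(name): a dict with "fovy" (degrees; the focal length in pixels is half the picture's height over the tangent of half this angle, whatever the lens; pixels are square), "cx", "cy" (the principal point, pixels), "extrinsics" (4x4, takes a point from camera to world coordinates). Camera axes: x right, y up, looking along -z (the intrinsics and any distortion apply to the point x, -y, -z); pixel columns grow to the right and rows downward; lengths in mm; the calibration is good to about 2 mm. A picture is of the moment at which its call begins: read the wrist's pose just before it. get_calibration takes no time and is no camera call; for the wrist camera it gives the pose at the moment of the call.
- sign_off(): hands the job in, once; it reports no verdict.
The state is a dict: "t": time; "joint_positions": joint angles; "joint_velocities": joint speeds; "effort": joint torques, N m; "tcp_pos": TCP position; "ee_rot": TCP orientation; "contact_force": force on the tool from outside, world axes, zero at the start; "wrist_torque": the same for the moment, N m; "grip_width": opening from 0.0 (shut) to 1.0 (fully open).
Only numpy, scipy, OpenCV 4.12 (cv2) and the standard library are available. Lean on these libraries where they do the work, as an engineer would, in place of code of your own. Each camera call takes 0.05 s, during which the arm holds its last target.

## Task

Put the washed things on the bar back where each kind belongs: the two espresso cups in the wooden tray, one in each bay, the cocoa shaker in the square metal caddy and the tamper in the round rubber stand. Set each down gently, not dropped, upright and flat on the floor of its place, and let go of everything; leave the milk jug, the sugar jar and the brush where they are.

Things in the scene. Friction and masses are not known exactly. Their poses are not given: they have to be found in the camera images.
- cup_a_center (a point): First cup: handleless white ceramic espresso cup, open at the top, 60 mm tall, outer diameter 54 mm at the rim and nearly straight (53 mm) down to 14 mm above its foot, below that narrowing to a 44 mm foot; wall 4 mm. The point lies on its axis half-way up, 30 mm above its underside; z points up towards the mouth. Stands upright on the counter (z = 0) at the start, mass about 0.13 kg. The two cups are alike.
- cup_b_center (a point): Second cup: handleless white ceramic espresso cup, open at the top, 60 mm tall, outer diameter 54 mm at the rim and nearly straight (53 mm) down to 14 mm above its foot, below that narrowing to a 44 mm foot; wall 4 mm. The point lies on its axis half-way up, 30 mm above its underside; z points up towards the mouth. Stands upright on the counter (z = 0) at the start, mass about 0.13 kg. The two cups are alike.
- shaker_center (a point): cocoa shaker: closed plain steel cylinder, 52 mm in diameter, with a slightly wider (55 mm) domed lid with small holes from 66 mm up to its top at 84 mm. The point lies on its axis half-way up, 42 mm above its underside; z points up to the lid. Stands upright on the counter at the start, mass about 0.16 kg; best gripped on the straight body.
- tamper_center (a point): coffee tamper, 90 mm tall: flat round steel base 56 mm in diameter and 22 mm high, tapering to a 20 mm neck, and a plain round dark wooden handle 33 mm in diameter from 44 to 90 mm above the underside (its top edge rounded by 5 mm). The point lies on its axis half-way up, 45 mm above its underside; z points up to the handle. Stands upright on its base at the start, mass about 0.38 kg; grip it by the handle.
- cup_tray: cup tray: low wooden tray fixed on the counter, 84 mm (x) by 172 mm (y) by 16 mm high, parted by a 16 mm wide divider into two equal square bays, each 72 mm by 72 mm inside, whose centres lie at y = +44 mm and y = -44 mm from the origin. Outer walls 6 mm thick; walls and divider rise 16 mm above the counter, the bay floors lie 5 mm above it. Origin: centre of its underside; y along its length, z up.
- tamper_stand: tamper stand: low round black rubber dish fixed on the counter, 92 mm in outer and 80 mm in inner diameter, rim 16 mm above the counter, floor 5 mm above it. Origin: centre of its underside; z up.
- caddy: shaker caddy: low square aluminium tray fixed on the counter, 88 mm by 88 mm outside, one bay 76 mm by 76 mm inside, walls 6 mm thick and 16 mm high, floor 6 mm above the counter. Origin: centre of its underside; x and y along its sides, z up.
- jug: bystander: steel milk jug, 84 mm in diameter at the bottom, 95 mm tall, with a loop handle towards +y (reaching 70 mm from the axis). Loose, stands beside the row of things. Origin: centre of its underside.
- jar: bystander: glass sugar jar with a wooden cap, 72 mm in diameter, 90 mm tall. Loose, stands beside the row of things. Origin: centre of its underside.
- brush: bystander: grinder brush 190 mm long, lying flat on the far part of the counter, beyond the trays. Loose. Origin: on its underside near the middle; x along its length.
There are look-alikes about, which are no part of the job. Leave any orange look-alike of the part that bears shaker_center alone.

How it is judged (in metres and radians):
At the end, for the whole second after the job is handed in: One cup in each tray bay, shaker in the caddy, tamper in the stand: each on the floor of its place (height within 6 mm), upright within 0.12 rad, its axis within 18 mm (cups) or 16 mm (others) of the middle along each axis of the place, at rest below 0.02 m/s (((x of cup_a_center in the frame of cup_tray between -0.018 and 0.018 m and y of cup_a_center in the frame of cup_tray between 0.026 and 0.062 m and z of cup_a_center in the frame of cup_tray between 0.029 and 0.041 m and angle between each of cup_a_center, cup_b_center's own z axis and vertical below 0.12 rad and x of cup_b_center in the frame of cup_tray between -0.018 and 0.018 m and y of cup_b_center in the frame of cup_tray between -0.062 and -0.026 m and z of cup_b_center in the frame of cup_tray between 0.029 and 0.041 m) or (x of cup_a_center in the frame of cup_tray between -0.018 and 0.018 m and y of cup_a_center in the frame of cup_tray between -0.062 and -0.026 m and z of cup_a_center in the frame of cup_tray between 0.029 and 0.041 m and angle between each of cup_a_center, cup_b_center's own z axis and vertical below 0.12 rad and x of cup_b_center in the frame of cup_tray between -0.018 and 0.018 m and y of cup_b_center in the frame of cup_tray between 0.026 and 0.062 m and z of cup_b_center in the frame of cup_tray between 0.029 and 0.041 m)) and x of shaker_center in the frame of caddy between -0.016 and 0.016 m and y of shaker_center in the frame of caddy between -0.016 and 0.016 m and z of shaker_center in the frame of caddy between 0.041 and 0.053 m and angle between each of shaker_center, tamper_center's own z axis and vertical below 0.12 rad and x of tamper_center in the frame of tamper_stand between -0.016 and 0.016 m and y of tamper_center in the frame of tamper_stand between -0.016 and 0.016 m and z of tamper_center in the frame of tamper_stand between 0.044 and 0.056 m and linear speed of each of cup_a, cup_b, shaker, tamper below 0.02 m/s); the robot touches nothing.
It fails at once if the milk jug is pushed from its place (more than 20 mm) (distance of jug from where it was at the start of the episode above 0.02 m).
It fails at once if the sugar jar is pushed from its place (more than 20 mm) (distance of jar from where it was at the start of the episode above 0.02 m).
It fails at once if the grinder brush is pushed from its place (more than 20 mm) (distance of brush from where it was at the start of the episode above 0.02 m).
It fails at once if a cup, the shaker or the tamper is dropped from a height (falls about 20 mm or more) ((linear speed of cup_a above 0.6 m/s and contact force between cup_a and the fingers below 0.05 N) or (linear speed of cup_b above 0.6 m/s and contact force between cup_b and the fingers below 0.05 N) or (linear speed of shaker above 0.6 m/s and contact force between shaker and the fingers below 0.05 N) or (linear speed of tamper above 0.6 m/s and contact force between tamper and the fingers below 0.05 N)).
It also fails if it takes over 96 s, if anything falls off the work surface, if the arm or the gripper's body presses on something with over 40 N, if the wrist force passes 120 N, or if a joint passes its speed limit or range.

## Working session

There is one attempt and no reset: what is moved stays moved. The work goes in short steps, Python scripts to look and compute and a tool call to move; the robot and the scene stay as the last step left them, time stands still between calls to the robot, and variables do not carry over. Pictures are saved under pics/ and viewed, and the job is handed in when it is done.

Besides the shell and the picture viewer there is one more tool, called as name([rows], argument=value, ...), one row to a line, values as JSON. play_rows: Moves the arm, as the interface text tells. Its arguments: {"type":"object","properties":{"steps":{"type":"array","items":{"type":"array","items":{"type":"number"}}},"force":{"type":"number"}},"required":["steps"]}

```bash
ls; mkdir -p pics; python3 - <<'E'
from bench import telemetry, vision, ctrl
import cv2
print(telemetry.observe())
for n in ("scene","top","wrist"):
    print(n,vision.get_calibration(n))
    im=vision.read_camera(n); cv2.imwrite(f"pics/{n}0.png",im[:,:,::-1])
print(telemetry.observe()['t'], ctrl.grip_point_offset)
E
```

```text
pics
{'t': 0.0, 'joint_positions': array([ 1.10453971,  0.426698  ,  0.07384529,  1.60658612, -0.03411597,
        1.11080253, -0.06708514]), 'joint_velocities': array([-0.00013075, -0.0009481 ,  0.00058859, -0.00062603, -0.00039302,
        0.00131815, -0.00076875]), 'effort': array([ 2.32124170e-03, -9.35816431e+01,  3.66822839e+00, -4.54192579e+01,
       -4.86266508e-02,  2.00024480e-02,  7.72504313e-05]), 'tcp_pos': array([ 210.14386681, -641.13106008,  302.00726786]), 'ee_rot': array([[ 9.50256324e-01,  3.11468641e-01, -4.52428046e-04],
       [ 3.11468961e-01, -9.50255632e-01,  1.14906131e-03],
       [-7.20257354e-05, -1.23282007e-03, -9.99999237e-01]]), 'contact_force': array([ 0.41822883, -0.86645771, -0.87857763]), 'wrist_torque': array([-0.0137818 ,  0.03758555, -0.03080436]), 'grip_width': 1.000356673934379}
scene {'fovy': 47.383018159305216, 'cx': 306.4908122127333, 'cy': 240.83842957423622, 'extrinsics': array([[-4.56728393e-01, -6.72065247e-01,  5.82861458e-01,
         1.34591628e+03],
       [ 8.89502220e-01, -3.34984690e-01,  3.10758841e-01,
         4.01516327e+02
[... 378 characters left out ...]
-01,  8.89293807e-03,  1.11145868e-02,
         1.25498933e+01],
       [ 1.20061380e-02,  1.07442511e-01,  9.94138803e-01,
         1.66599081e+03],
       [ 0.00000000e+00,  0.00000000e+00,  0.00000000e+00,
         1.00000000e+00]])}
wrist {'fovy': 59.74603412926581, 'cx': 319.9385676788663, 'cy': 233.63825530658187, 'extrinsics': array([[ 3.12522047e-01,  9.20669243e-01,  2.33876283e-01,
         2.78144880e+02],
       [-9.49909646e-01,  3.03232663e-01,  7.56413669e-02,
        -6.19379114e+02],
       [-1.27824801e-03, -2.45800932e-01,  9.69319487e-01,
         3.84444414e+02],
       [ 0.00000000e+00,  0.00000000e+00,  0.00000000e+00,
         1.00000000e+00]])}
0.15 78.39999999999999
```

View pics/scene0.png

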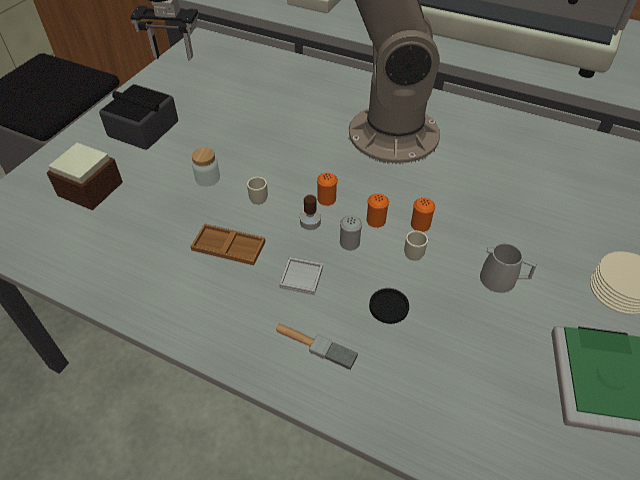

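View pics/top0.png

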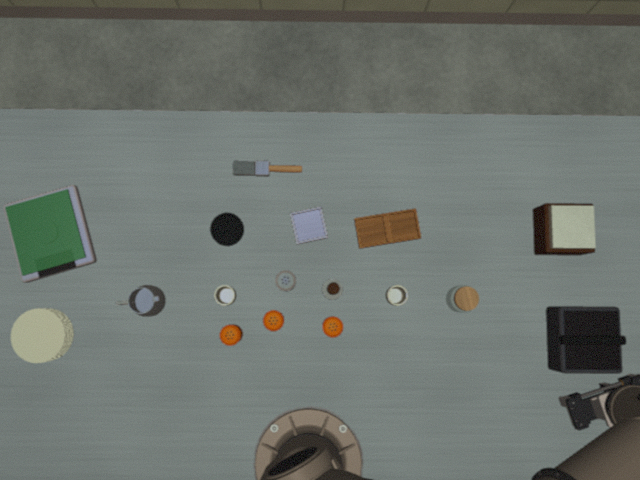

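View pics/wrist0.png

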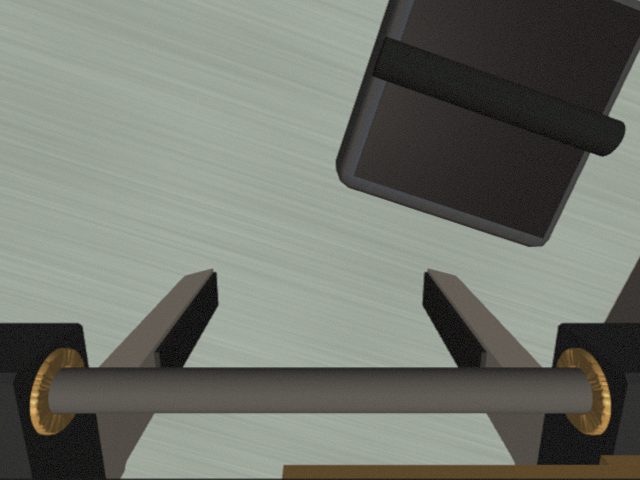

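The top view shows the objects, with the candidates at these pixels:
- **Cups:** (226,295) and (397,295), both white. There are no other cups, and the plate stack at (42,335) isn't one.
- **Steel shaker:** (286,281). The orange look-alikes are at (231,335), (273,321) and (333,327).
- **Tamper:** (333,289).
- **Places:** tray (388,228), caddy (309,226) and stand (227,229). The dark box at (585,338) is not part of this job.

Next I'll check these in close crops and measure their positions.

```bash
cat > h.py <<'E'
import numpy as np, cv2
from bench import telemetry, vision, ctrl
def ray(cal,u,v):
    f=240/np.tan(np.radians(cal['fovy'])/2)
    E=cal['extrinsics']; d=np.array([(u-cal['cx'])/f,-(v-cal['cy'])/f,-1.]); return E[:3,3],E[:3,:3]@d
def onz(name,u,v,z,cal=None):
    c,d=ray(cal or vision.get_calibration(name),u,v); return (c+d*(z-c[2])/d[2])[:2]
def proj(name,P,cal=None):
    cal=cal or vision.get_calibration(name);f=240/np.tan(np.radians(cal['fovy'])/2)
    p=np.linalg.inv(cal['extrinsics'])@np.append(P,1); return np.array([cal['cx']+f*p[0]/-p[2],cal['cy']-f*p[1]/-p[2]])
E
python3 - <<'E'
from h import *
t=cv2.imread('pics/top0.png'); s=cv2.imread('pics/scene0.png')
a=cv2.resize(t[190:360,200:410+10],None,fx=3.6,fy=3.5,interpolation=cv2.INTER_CUBIC)
b=cv2.resize(s[140:360,180:450],None,fx=2.9,fy=2.7,interpolation=cv2.INTER_CUBIC)
cv2.imwrite('pics/a1.png',a);cv2.imwrite('pics/b1.png',b)
for n,u,v,z,us,vs in [('cup1',226,295,60,416,238),('cup2',397,295,60,257,184),('shaker',286,281,84,350,223),('tamper',333,289,90,309,199),('stand',227,229,16,389,304),('caddy',309,226,16,301,275),('tray',388,228,16,229,243),('jar',466,298,90,204,156),('jug',147,300,95,507,252)]:
    print(n,onz('top',u,v,z).round(),onz('scene',us,vs,z).round())
E
```

```text
cup1 [437. 221.] [437. 221.]
cup2 [ 440. -227.] [ 443. -228.]
shaker [473.  64.] [484.  64.]
tamper [454. -58.] [459. -61.]
stand [616. 228.] [619. 227.]
caddy [626.   5.] [635.   5.]
tray [ 623. -211.] [ 626. -207.]
jar [ 433. -401.] [ 437. -398.]
jug [422. 417.] [416. 429.]
```

View pics/a1.png

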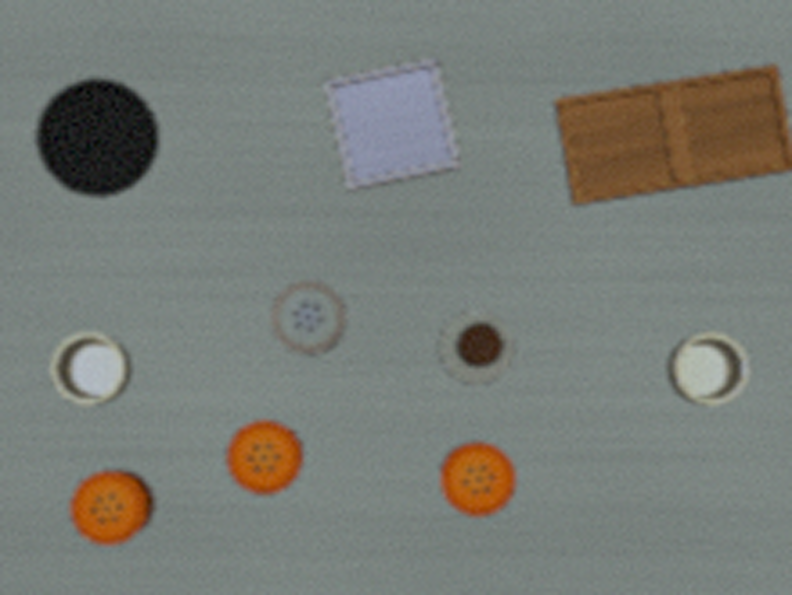

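View pics/b1.png

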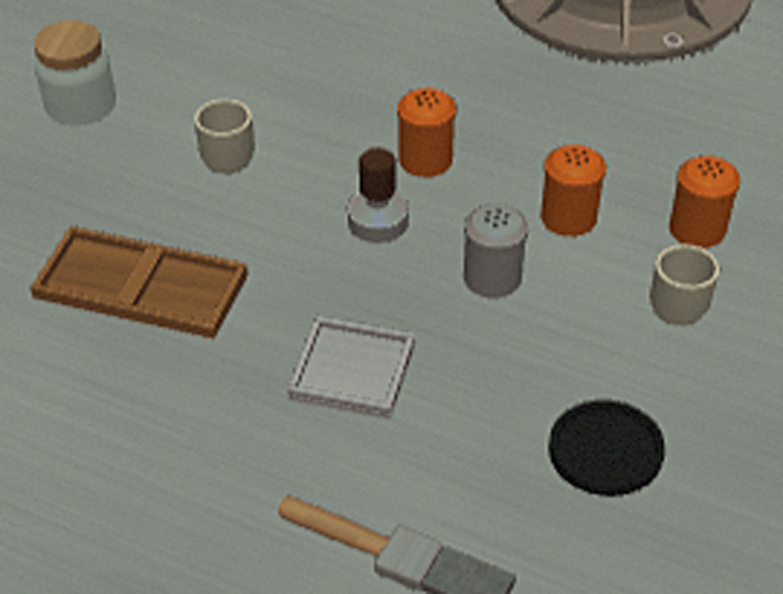

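```bash
python3 - <<'E'
from h import *
t=cv2.imread('pics/top0.png'); 
def a(x,y): return (x+.5)/3.6-.5+200,(y+.5)/3.5-.5+190
for n,x,y,z in [('cup1',90,368,60),('cup2',709,368,60),('shaker',310,317,72),('tamper',480,344,88),('stand',98,137,16)]:
    print(n,onz('top',*a(x,y),z).round(1))
for n,pts in dict(caddy=[(325,82),(437,60),(459,166),(349,189)]).items():
    P=np.array([onz('top',*a(*p),16) for p in pts]); print(n,P.round(),P.mean(0)); d=P[1]-P[0];print(np.degrees(np.arctan2(d[0],-d[1])),np.linalg.norm(d))
hsv=cv2.cvtColor(cv2.GaussianBlur(t,(3,3),0),cv2.COLOR_BGR2HSV); m=np.zeros(t.shape[:2],np.uint8)
m[200:258,345:430]=((hsv[...,1]>90)*255).astype(np.uint8)[200:258,345:430]
c=max(cv2.findContours(m,0,2)[0],key=cv2.contourArea); r=cv2.minAreaRect(c); print(r)
P=np.array([onz('top',*p,14) for p in cv2.boxPoints(r)]);print(P.round(),P.mean(0),[np.linalg.norm(P[i]-P[i-1]).round() for i in range(4)])
d=P[np.argmin(P[:,1])]; 
print([np.degrees(np.arctan2(*(P[i]-P[i-1]))) .round(1) for i in range(4)])
E
```

```text
cup1 [437.1 224.3]
cup2 [ 440.6 -226.2]
shaker [475.9  64.6]
tamper [456.4 -57.9]
stand [616.7 228.2]
caddy [[662.  57.]
 [680. -28.]
 [597. -45.]
 [578.  38.]] [628.9168732   5.836304 ]
12.097459773778384 86.76245554966249
((387.25408935546875, 227.97515869140625), (29.84015655517578, 62.41911315917969), 80.83765411376953)
[[ 649. -118.]
 [ 678. -287.]
 [ 597. -299.]
 [ 569. -131.]] [ 623.38115117 -208.95790501] [np.float64(82.0), np.float64(172.0), np.float64(82.0), np.float64(171.0)]
[np.float64(80.9), np.float64(170.2), np.float64(-98.5), np.float64(-9.7)]
```

play_rows([
  [0,0,0,0,0,6.05,-1],
  [0,0,0,0,0,6.05,-1],
  [0,0,0,0,0,6.05,-1],
  [18,-33,0,0,0,0,-1],
  [18,-33,0,0,0,0,-1],
  [18,-33,0,0,0,0,-1],
  [18,-33,0,0,0,0,-1],
  [18,-33,0,0,0,0,-1],
], force=20)

```text
t: 0.82
tcp_pos: [300.7, -474.6, 302.5]
ee_rot: [[1.0, -0.0, -0.0], [-0.0, -1.0, 0.0], [-0.0, -0.0, -1.0]]
contact_force: [1.2, -0.1, 0.0]
grip_width: 0.996
```

play_rows([
  [17.5,-31,6,0,0,0,-1],
  [17.5,-31,6,0,0,0,-1],
  [17.5,-31,6,0,0,0,-1],
  [17.5,-31,6,0,0,0,-1],
  [17.5,-31,6,0,0,0,-1],
  [17.5,-31,6,0,0,0,-1],
  [17.5,-31,6,0,0,0,-1],
  [17.5,-31,6,0,0,0,-1],
])

```text
t: 1.48
tcp_pos: [440.7, -226.8, 254.5]
ee_rot: [[1.0, -0.0, 0.0], [-0.0, -1.0, -0.0], [0.0, 0.0, -1.0]]
contact_force: [0.9, -1.0, 0.9]
grip_width: 0.999
```

```bash
cat >> h.py <<'E'
def shot(name,fn):
    cal=vision.get_calibration(name); im=vision.read_camera(name)[:,:,::-1].copy(); cv2.imwrite('pics/'+fn,im); return cal,im
E
python3 - <<'E'
from h import *
import pickle
cal,im=shot('wrist','w1.png'); pickle.dump(cal,open('w1.pkl','wb'))
print(telemetry.observe()['tcp_pos'], proj('wrist',[440.6,-226.2,60],cal),proj('wrist',[440.6,-226.2,0],cal))
E
```

```text
[ 443.76027607 -220.64452944  253.5495409 ] [318.6261198 235.6187481] [318.87828894 217.39066589]
```

View pics/w1.png

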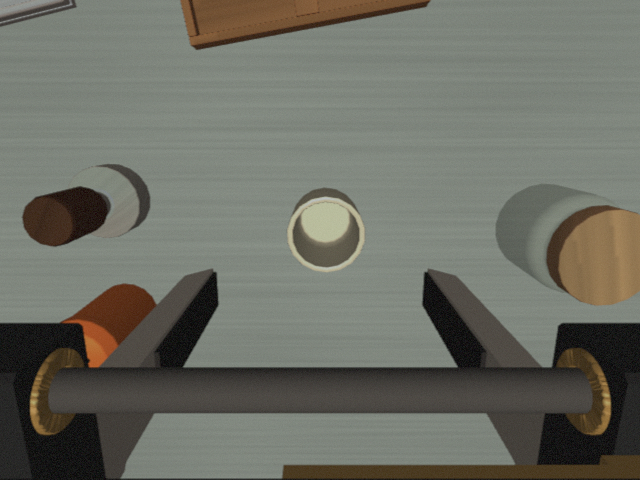

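The wrist view shows the cup rim centred at (327,234), near its predicted pixel. I'll check that the arm has settled, since the pose reading moved.

```bash
python3 - <<'E'
from h import *
o=telemetry.observe();print(o['t'],o['tcp_pos'],np.abs(o['joint_velocities']).max())
cal,im=shot('wrist','w2.png')
o=telemetry.observe();print(o['t'],o['tcp_pos'],np.abs(o['joint_velocities']).max())
cal,im=shot('wrist','w3.png')
print(onz('wrist',327,234,60,cal))
g=cv2.cvtColor(im,cv2.COLOR_BGR2GRAY)
m=np.zeros_like(g);m[180:290,270:380]=(g>175)[180:290,270:380]*255
o=telemetry.observe();print(o['t'],o['tcp_pos'])
print(cv2.HoughCircles(cv2.medianBlur(g,5),cv2.HOUGH_GRADIENT,1,60,param1=80,param2=25,minRadius=30,maxRadius=48))
E
```

```text
1.5333 [ 443.76027607 -220.64452944  253.5495409 ] 0.16355698086605208
1.5833 [ 442.4208221  -223.41380404  253.9251048 ] 0.09179136297183378
[ 443.56716281 -228.21223047]
1.6333 [ 441.26626856 -225.92855206  254.26174655]
[[[331.5 237.5  38.2]]]
```

play_rows([
  [0,0,8,0,0,0,-1],
  [0,0,8,0,0,0,-1],
  [0,0,8,0,0,0,-1],
  [0,0,6,0,0,0,-1],
  [0,0,0,0,0,0,-1],
  [0,0,0,0,0,0,-1],
  [0,0,0,0,0,0,-1],
  [0,0,0,0,0,0,-1],
])

```text
t: 2.3
tcp_pos: [440.4, -228.6, 225.0]
ee_rot: [[1.0, -0.0, 0.0], [-0.0, -1.0, -0.0], [0.0, 0.0, -1.0]]
contact_force: [0.1, 0.1, -0.2]
grip_width: 1.001
```

```bash
cat >> h.py <<'E'
def rim(im,box,thr,lo=True):
    """ellipse of bright (or given mask) blob outer contour"""
E
python3 - <<'E'
from h import *
o=telemetry.observe();print(o['t'],o['tcp_pos'],np.abs(o['joint_velocities']).max())
cal,im=shot('wrist','w4.png')
print(telemetry.observe()['tcp_pos'])
g=cv2.cvtColor(im,cv2.COLOR_BGR2GRAY)
print(cv2.HoughCircles(cv2.medianBlur(g,5),cv2.HOUGH_GRADIENT,1,60,param1=80,param2=25,minRadius=36,maxRadius=60))
c=im[170:300,250:400]; cv2.imwrite('pics/w4c.png',cv2.resize(c,None,fx=4,fy=4))
for p in [(320,235),(330,235)]: print(onz('wrist',*p,60,cal))
E
```

```text
2.3 [ 440.37701723 -228.59871387  224.99735575] 0.003481223612530898
[ 440.41806619 -228.5350897   225.04180649]
[[[323.5 246.5  43. ]]]
[ 448.3575766  -228.97738839]
[ 448.36295811 -235.0906169 ]
```

View pics/w4c.png

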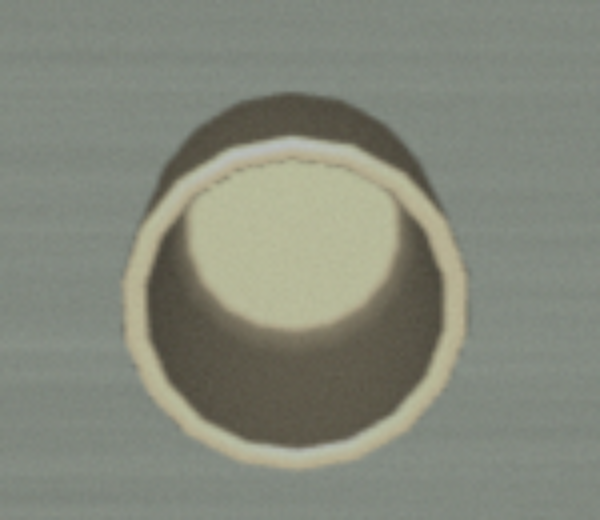

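The settled wrist view puts the rim centre at (324,245.5), so the cup is at about (441.5,-231). I'll descend and grip.

play_rows([
  [1,2,20,0,0,0,-1],
  [0,0,25,0,0,0,-1],
  [0,0,25,0,0,0,-1],
  [0,0,20,0,0,0,-1],
  [0,0,12,0,0,0,-1],
  [0,0,7,0,0,0,-1],
  [0,0,0,0,0,0,-1],
  [0,0,0,0,0,0,1],
])

```text
t: 3.02
tcp_pos: [441.5, -230.5, 116.1]
ee_rot: [[1.0, 0.0, 0.0], [0.0, -1.0, -0.0], [0.0, 0.0, -1.0]]
contact_force: [-0.0, -0.9, -0.3]
grip_width: 0.957
```

play_rows([
  [0,0,0,0,0,0,1],
  [0,0,0,0,0,0,1],
  [0,0,0,0,0,0,1],
  [0,0,0,0,0,0,1],
  [0,0,0,0,0,0,1],
  [0,0,0,0,0,0,1],
  [0,0,-3,0,0,0,1],
  [0,0,-7,0,0,0,1],
])

```text
t: 3.68
tcp_pos: [440.8, -230.2, 125.4]
ee_rot: [[1.0, 0.0, -0.001], [0.0, -1.0, 0.001], [-0.001, -0.001, -1.0]]
contact_force: [-0.0, -0.1, -1.5]
grip_width: 0.577
```

play_rows([
  [5,0,-15,0,0,0,1],
  [20,2,-15,0,0,0,1],
  [30,4,-15,0,0,0,1],
  [32,4,0,0,0,0,1],
  [32,4,0,0,0,0,1],
  [30,4,0,0,0,0,1],
  [22,2,0,0,0,0,1],
  [12,2,0,0,0,0,1],
])

```text
t: 4.35
tcp_pos: [626.7, -251.9, 171.1]
ee_rot: [[1.0, 0.001, 0.001], [0.001, -1.0, 0.0], [0.001, -0.0, -1.0]]
contact_force: [-0.8, -0.0, -1.4]
grip_width: 0.577
```

play_rows([
  [4,0,0,0,0,0,1],
  [0,0,0,0,0,0,1],
  [0,0,0,0,0,0,1],
  [0,0,0,0,0,0,1],
  [0,0,0,0,0,0,1],
  [0,0,0,0,0,0,1],
  [0,0,0,0,0,0,1],
  [0,0,0,0,0,0,1],
])

```text
t: 5.02
tcp_pos: [628.1, -252.4, 170.9]
ee_rot: [[1.0, -0.0, 0.0], [-0.0, -1.0, -0.0], [0.0, 0.0, -1.0]]
contact_force: [0.6, 0.3, -1.1]
grip_width: 0.574
```

```bash
python3 - <<'E'
from h import *
cal,im=shot('wrist','w5.png')
print(telemetry.observe()['tcp_pos'])
y=np.array([-.166,.986]);x=np.array([.986,.166]);o=np.array([624,-208.5])
for a in (42,-42):
  for b in (86,-86): 
    p=proj('wrist',[*(o+a*x+b*y),16],cal);print(p);cv2.circle(im,tuple(int(round(q)) for q in p),4,(0,0,255),1)
for b in (44,-44): p=proj('wrist',[*(o+b*y),5],cal);cv2.circle(im,tuple(int(round(q)) for q in p),4,(255,0,0),1)
cv2.imwrite('pics/w5m.png',im)
E
```

```text
[ 628.13301044 -252.41230842  170.80041387]
[ 84.94919082 213.7774601 ]
[379.64902962 164.24139534]
[125.27696247 343.24746681]
[397.59453041 301.23826122]
```

View pics/w5m.png

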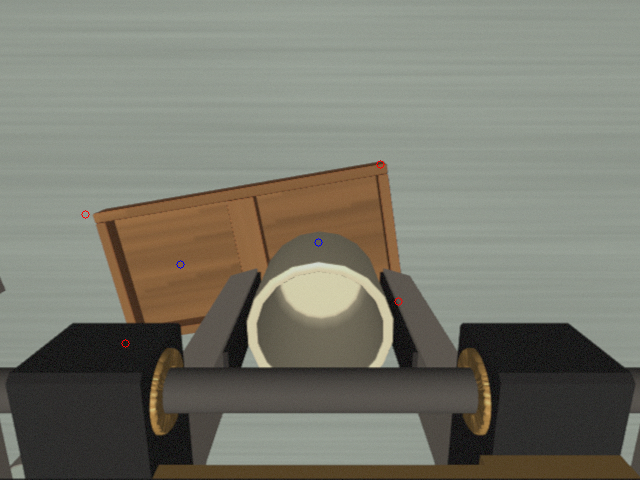

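Compared with prediction, the tray corners at (95,214) and (386,163) are about 4 mm towards -y. I'll adjust for that and lower the cup.

play_rows([
  [1.5,1.5,10,0,0,0,1],
  [1,1,12,0,0,0,1],
  [0,0,11,0,0,0,1],
  [0,0,8,0,0,0,1],
  [0,0,4,0,0,0,1],
  [0,0,2,0,0,0,1],
  [0,0,1,0,0,0,1],
  [0,0,1,0,0,0,1],
])

```text
t: 5.73
tcp_pos: [630.9, -254.9, 121.8]
ee_rot: [[1.0, -0.0, 0.0], [-0.0, -1.0, -0.0], [0.0, 0.0, -1.0]]
contact_force: [1.3, 0.3, -0.7]
grip_width: 0.575
```

play_rows([
  [0,0,0.5,0,0,0,1],
  [0,0,0.5,0,0,0,1],
  [0,0,0,0,0,0,1],
  [0,0,0,0,0,0,-0.4],
  [0,0,0,0,0,0,-0.45],
  [0,0,0,0,0,0,-0.5],
  [0,0,0,0,0,0,-0.5],
  [0,0,0,0,0,0,-0.5],
])

```text
t: 6.4
tcp_pos: [630.8, -254.9, 120.8]
ee_rot: [[1.0, -0.0, 0.0], [-0.0, -1.0, 0.0], [0.0, -0.0, -1.0]]
contact_force: [0.6, 0.1, -0.4]
grip_width: 0.754
```

play_rows([
  [0,0,-15,0,0,0,-0.5],
  [0,0,-30,0,0,0,-0.5],
  [0,0,-30,0,0,0,-0.6],
  [-8,-8,-30,0,0,0,-1],
  [-20,-22,-20,0,0,0,-1],
  [-25,-28,-10,0,0,0,-1],
  [-26,-29,0,0,0,0,-1],
  [-26,-29,0,0,0,0,-1],
])

```text
t: 7.07
tcp_pos: [524.8, -138.0, 257.6]
ee_rot: [[1.0, -0.0, 0.002], [-0.0, -1.0, -0.001], [0.002, 0.001, -1.0]]
contact_force: [0.3, -0.8, 0.7]
grip_width: 1.0
```

play_rows([
  [-26,-29,0,0,0,0,-1],
  [-22,-25,0,0,0,0,-1],
  [-14,-16,0,0,0,0,-1],
  [-7,-8,0,0,0,0,-1],
  [0,0,0,0,0,0,-1],
  [0,0,0,0,0,0,-1],
  [0,0,0,0,0,0,-1],
  [0,0,0,0,0,0,-1],
])

```text
t: 7.73
tcp_pos: [457.5, -61.8, 255.8]
ee_rot: [[1.0, -0.001, 0.0], [-0.001, -1.0, 0.0], [0.0, -0.0, -1.0]]
contact_force: [0.1, -0.9, 0.6]
grip_width: 1.0
```

```bash
python3 - <<'E'
from h import *
cal,im=shot('wrist','w6.png')
print(telemetry.observe()['tcp_pos'])
shot('scene','s6.png')
s=cv2.imread('pics/s6.png'); cv2.imwrite('pics/s6c.png',cv2.resize(s[200:300,170:300],None,fx=5,fy=5))
print(proj('wrist',[457,-61,90],cal),proj('wrist',[457,-71,90],cal),proj('wrist',[467,-61,90],cal),proj('wrist',[457,-61,0],cal))
E
```

```text
[457.38050278 -61.71792671 255.61178843]
[318.06620818 247.93257646] [334.24677421 247.93032509] [318.04341112 232.23488221] [318.59522446 217.58091771]
```

View pics/w6.png

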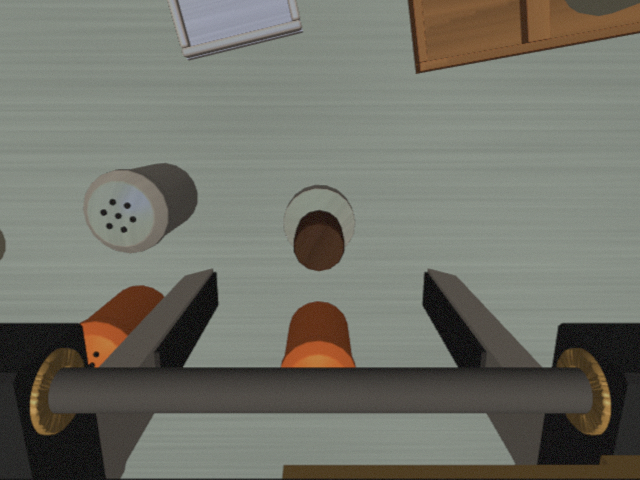

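View pics/s6c.png

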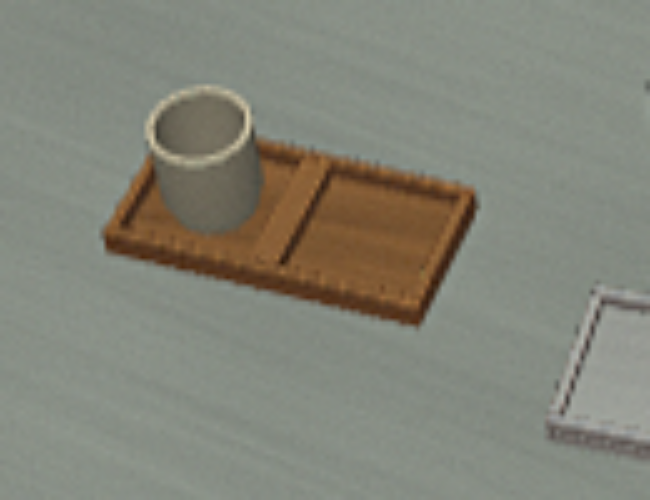

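Cup B stands upright in the right bay, away from the walls. The tamper handle top is at (319.5,245), directly under the tool, so I'll descend and grip it.

play_rows([
  [1,0,20,0,0,0,-1],
  [0,0,25,0,0,0,-1],
  [0,0,25,0,0,0,-1],
  [0,0,20,0,0,0,-1],
  [0,0,12,0,0,0,-1],
  [0,0,8,0,0,0,-1],
  [0,0,0,0,0,0,-1],
  [0,0,0,0,0,0,1],
], force=35)

```text
t: 8.5
tcp_pos: [458.0, -61.0, 145.7]
ee_rot: [[1.0, -0.0, -0.0], [-0.0, -1.0, 0.0], [-0.0, -0.0, -1.0]]
contact_force: [0.2, -0.1, 0.3]
grip_width: 0.96
```

play_rows([
  [0,0,0,0,0,0,1],
  [0,0,0,0,0,0,1],
  [0,0,0,0,0,0,1],
  [0,0,0,0,0,0,1],
  [0,0,0,0,0,0,1],
  [0,0,0,0,0,0,1],
  [0,0,0,0,0,0,1],
  [0,0,0,0,0,0,1],
])

```text
t: 9.17
tcp_pos: [457.8, -60.9, 145.7]
ee_rot: [[1.0, -0.0, 0.0], [-0.0, -1.0, 0.0], [0.0, -0.0, -1.0]]
contact_force: [-0.1, 0.1, -0.6]
grip_width: 0.396
```

play_rows([
  [0,0,0,0,0,0,1],
  [0,0,0,0,0,0,1],
  [0,0,0,0,0,0,1],
  [0,0,0,0,0,0,1],
  [0,0,-3,0,0,0,1],
  [0,0,-6,0,0,0,1],
  [0,0,-10,0,0,0,1],
  [0,0,-10,0,0,0,1],
])

```text
t: 9.83
tcp_pos: [457.6, -60.8, 175.6]
ee_rot: [[1.0, 0.0, -0.001], [0.0, -1.0, 0.0], [-0.001, -0.0, -1.0]]
contact_force: [0.9, 0.1, -4.8]
grip_width: 0.346
```

play_rows([
  [15,0,-18,0,0,0,1],
  [28,-10,-15,0,0,0,1],
  [28,-25,0,0,0,0,1],
  [25,-30,0,0,0,0,1],
  [20,-34,0,0,0,0,1],
  [15,-36,0,0,0,0,1],
  [12,-36,0,0,0,0,1],
  [8,-36,0,0,0,0,1],
])

```text
t: 10.5
tcp_pos: [609.7, 147.8, 208.8]
ee_rot: [[1.0, -0.001, 0.001], [-0.001, -1.0, 0.0], [0.001, -0.0, -1.0]]
contact_force: [0.4, -0.3, -4.2]
grip_width: 0.346
```

play_rows([
  [4,-32,0,0,0,0,1],
  [4,-24,0,0,0,0,1],
  [0,-15,0,0,0,0,1],
  [0,-8,0,0,0,0,1],
  [0,0,0,0,0,0,1],
  [0,0,0,0,0,0,1],
  [0,0,0,0,0,0,1],
  [0,0,0,0,0,0,1],
])

```text
t: 11.17
tcp_pos: [617.1, 223.2, 207.9]
ee_rot: [[1.0, -0.002, 0.0], [-0.002, -1.0, -0.001], [0.0, 0.001, -1.0]]
contact_force: [0.0, -0.3, -4.0]
grip_width: 0.345
```

```bash
python3 - <<'E'
from h import *
cal,im=shot('wrist','w7.png')
print(telemetry.observe()['tcp_pos'])
o=np.array([617,225,16])
pts=np.array([proj('wrist',o+46*np.array([np.cos(a),np.sin(a),0]),cal) for a in np.linspace(0,6.283,60)])
cv2.polylines(im,[pts.round().astype(int)],True,(0,0,255),1)
cv2.imwrite('pics/w7m.png',im)
E
```

```text
[617.0171937  223.45648515 207.88267339]
```

View pics/w7m.png

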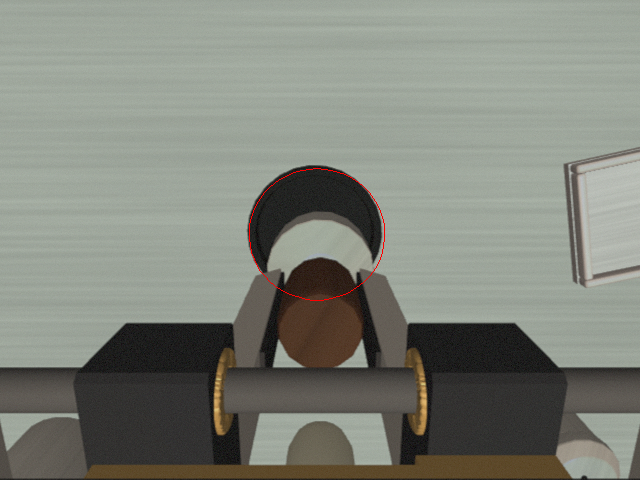

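The stand outline agrees with my estimate to within 2 mm. I'll shift slightly and lower the tamper.

play_rows([
  [1,-1.5,12,0,0,0,1],
  [0.5,-1,14,0,0,0,1],
  [0,0,13,0,0,0,1],
  [0,0,8,0,0,0,1],
  [0,0,4,0,0,0,1],
  [0,0,2,0,0,0,1],
  [0,0,2,0,0,0,1],
  [0,0,0,0,0,0,1],
])

```text
t: 11.88
tcp_pos: [618.4, 227.7, 152.6]
ee_rot: [[1.0, 0.0, 0.0], [0.0, -1.0, 0.0], [0.0, -0.0, -1.0]]
contact_force: [-1.1, -0.8, -4.4]
grip_width: 0.347
```

play_rows([
  [0,0,1,0,0,0,1],
  [0,0,1,0,0,0,1],
  [0,0,0,0,0,0,1],
  [0,0,0,0,0,0,-0.1],
  [0,0,0,0,0,0,-0.3],
  [0,0,0,0,0,0,-0.5],
  [0,0,0,0,0,0,-0.6],
  [0,0,0,0,0,0,-0.6],
])

```text
t: 12.55
tcp_pos: [618.4, 227.7, 151.0]
ee_rot: [[1.0, -0.0, 0.0], [-0.0, -1.0, 0.0], [0.0, -0.0, -1.0]]
contact_force: [0.1, -0.6, -0.2]
grip_width: 0.667
```

play_rows([
  [0,0,-12,0,0,0,-0.6],
  [0,0,-26,0,0,0,-0.7],
  [0,0,-30,0,0,0,-0.8],
  [-8,8,-24,0,0,0,-1],
  [-18,20,-12,0,0,0,-1],
  [-23,27,0,0,0,0,-1],
  [-25,30,0,0,0,0,-1],
  [-25,30,0,0,0,0,-1],
])

```text
t: 13.22
tcp_pos: [518.2, 111.8, 255.7]
ee_rot: [[1.0, 0.001, 0.001], [0.001, -1.0, 0.0], [0.001, -0.0, -1.0]]
contact_force: [0.6, -0.3, 0.3]
grip_width: 0.998
```

play_rows([
  [-20,25,0,0,0,0,-1],
  [-14,17,0,0,0,0,-1],
  [-8,9,0,0,0,0,-1],
  [0,0,0,0,0,0,-1],
  [0,0,0,0,0,0,-1],
  [0,0,0,0,0,0,-1],
  [0,0,0,0,0,0,-1],
  [0,0,0,0,0,0,-1],
])

```text
t: 13.88
tcp_pos: [477.8, 62.5, 254.6]
ee_rot: [[1.0, 0.001, -0.0], [0.001, -1.0, 0.0], [-0.0, -0.0, -1.0]]
contact_force: [0.0, 1.1, -0.7]
grip_width: 0.999
```

```bash
python3 - <<'E'
from h import *
cal,im=shot('wrist','w8.png')
print(telemetry.observe()['tcp_pos'])
for p in ([477,61,84],[477,51,84],[487,61,84],[477,61,0]): print(proj('wrist',p,cal))
E
```

```text
[477.64965023  62.39287442 254.52323588]
[321.92110242 246.06045082]
[337.81022423 246.09907023]
[321.97659758 230.63171361]
[321.53587931 218.05075085]
```

View pics/w8.png

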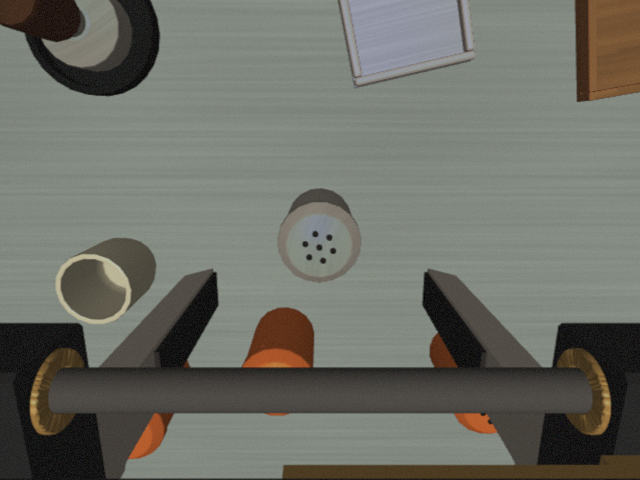

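The steel shaker's lid, with its hole pattern, is at (319.5,242), directly under the tool. I'll descend.

play_rows([
  [0,0,20,0,0,0,-1],
  [0,0,30,0,0,0,-1],
  [0,0,30,0,0,0,-1],
  [0,0,26,0,0,0,-1],
  [0,0,16,0,0,0,-1],
  [0,0,9,0,0,0,-1],
  [0,0,5,0,0,0,-1],
  [0,0,0,0,0,0,-1],
], force=25)

```text
t: 14.6
tcp_pos: [477.2, 61.8, 118.2]
ee_rot: [[1.0, 0.0, -0.001], [0.0, -1.0, -0.0], [-0.001, 0.0, -1.0]]
contact_force: [-0.6, -1.0, -0.3]
grip_width: 1.002
```

play_rows([
  [0,0,0,0,0,0,1],
  [0,0,0,0,0,0,1],
  [0,0,0,0,0,0,1],
  [0,0,0,0,0,0,1],
  [0,0,0,0,0,0,1],
  [0,0,0,0,0,0,1],
  [0,0,0,0,0,0,1],
  [0,0,0,0,0,0,1],
])

```text
t: 15.27
tcp_pos: [477.4, 61.8, 118.9]
ee_rot: [[1.0, 0.0, 0.0], [0.0, -1.0, 0.0], [0.0, -0.0, -1.0]]
contact_force: [-1.5, 1.3, 3.3]
grip_width: 0.571
```

play_rows([
  [0,0,-3,0,0,0,1],
  [0,0,-8,0,0,0,1],
  [0,0,-15,0,0,0,1],
  [10,4,-20,0,0,0,1],
  [25,9,-10,0,0,0,1],
  [30,11,0,0,0,0,1],
  [30,11,0,0,0,0,1],
  [25,9,0,0,0,0,1],
])

```text
t: 15.93
tcp_pos: [599.1, 16.5, 175.8]
ee_rot: [[1.0, -0.001, 0.001], [-0.001, -1.0, -0.0], [0.001, 0.0, -1.0]]
contact_force: [-0.6, 0.8, -2.3]
grip_width: 0.569
```

play_rows([
  [18,8,0,0,0,0,1],
  [10,5,0,0,0,0,1],
  [5,2,0,0,0,0,1],
  [0,0,0,0,0,0,1],
  [0,0,0,0,0,0,1],
  [0,0,0,0,0,0,1],
  [0,0,0,0,0,0,1],
  [0,0,0,0,0,0,1],
])

```text
t: 16.6
tcp_pos: [629.8, 3.1, 174.9]
ee_rot: [[1.0, 0.001, -0.0], [0.001, -1.0, 0.0], [-0.0, -0.0, -1.0]]
contact_force: [-0.0, 0.5, -1.5]
grip_width: 0.566
```

```bash
python3 - <<'E'
from h import *
cal,im=shot('wrist','w9.png')
print(telemetry.observe()['tcp_pos'])
y=np.array([-np.sin(.2),np.cos(.2)]);x=np.array([y[1],-y[0]]);o=np.array([630,3])
P=np.array([proj('wrist',[*(o+44*a*x+44*b*y),16],cal) for a,b in ((1,1),(1,-1),(-1,-1),(-1,1))]);print(P)
cv2.polylines(im,[P.round().astype(int)],True,(0,0,255),1)
cv2.imwrite('pics/w9m.png',im)
E
```

```text
[629.9025856    2.90237324 174.92064849]
[[230.3684468  192.950448  ]
 [379.77357795 162.82014302]
 [402.76511292 303.04735975]
 [264.97301542 328.47409694]]
```

View pics/w9m.png

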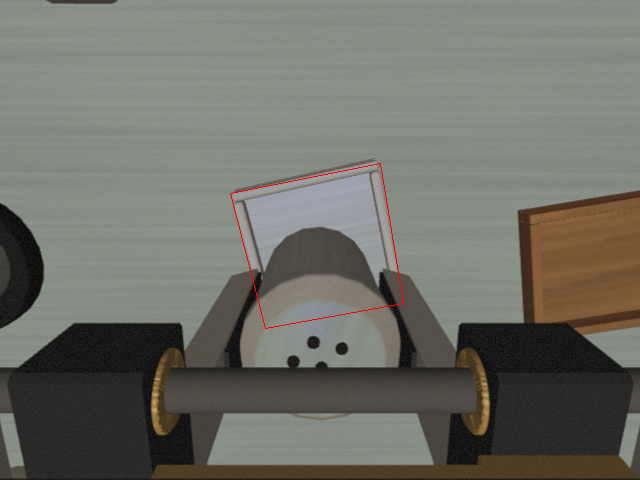

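The caddy outline matches my estimate. I'll lower the shaker.

play_rows([
  [0.5,0,12,0,0,0,1],
  [0,0,13,0,0,0,1],
  [0,0,11,0,0,0,1],
  [0,0,7,0,0,0,1],
  [0,0,3,0,0,0,1],
  [0,0,2,0,0,0,1],
  [0,0,1,0,0,0,1],
  [0,0,0,0,0,0,1],
])

```text
t: 17.32
tcp_pos: [630.9, 2.6, 125.8]
ee_rot: [[1.0, -0.0, 0.0], [-0.0, -1.0, 0.0], [0.0, -0.0, -1.0]]
contact_force: [1.0, -0.6, -2.1]
grip_width: 0.568
```

play_rows([
  [0,0,0.5,0,0,0,1],
  [0,0,0.5,0,0,0,1],
  [0,0,0,0,0,0,1],
  [0,0,0,0,0,0,-0.3],
  [0,0,0,0,0,0,-0.5],
  [0,0,0,0,0,0,-0.7],
  [0,0,0,0,0,0,-0.8],
  [0,0,0,0,0,0,-0.8],
])

```text
t: 17.98
tcp_pos: [630.8, 2.6, 124.8]
ee_rot: [[1.0, -0.0, 0.0], [-0.0, -1.0, 0.0], [0.0, -0.0, -1.0]]
contact_force: [0.5, -0.3, 0.5]
grip_width: 0.879
```

play_rows([
  [0,0,-15,0,0,0,-0.8],
  [0,0,-32,0,0,0,-0.9],
  [0,0,-33,0,0,0,-1],
  [-8,-9,-25,0,0,0,-1],
  [-18,-21,-15,0,0,0,-1],
  [-25,-28,-5,0,0,0,-1],
  [-26,-30,0,0,0,0,-1],
  [-26,-30,0,0,0,0,-1],
])

```text
t: 18.65
tcp_pos: [526.7, 121.4, 250.4]
ee_rot: [[1.0, -0.001, 0.001], [-0.001, -1.0, 0.0], [0.001, -0.0, -1.0]]
contact_force: [1.3, 0.6, -0.2]
grip_width: 1.0
```

play_rows([
  [-26,-30,0,0,0,0,-1],
  [-26,-28,0,0,0,0,-1],
  [-20,-22,0,0,0,0,-1],
  [-11,-13,0,0,0,0,-1],
  [-6,-7,0,0,0,0,-1],
  [0,0,0,0,0,0,-1],
  [0,0,0,0,0,0,-1],
  [0,0,0,0,0,0,-1],
])

```text
t: 19.32
tcp_pos: [439.7, 219.5, 249.7]
ee_rot: [[1.0, -0.002, 0.0], [-0.002, -1.0, -0.0], [0.0, 0.0, -1.0]]
contact_force: [0.4, -0.1, -0.5]
grip_width: 0.998
```

```bash
python3 - <<'E'
from h import *
cal,im=shot('wrist','w10.png')
print(telemetry.observe()['tcp_pos'])
for p in ([438,221,60],[438,211,60],[448,221,60]): print(proj('wrist',p,cal))
E
```

```text
[439.71685428 219.45252345 249.60229912]
[317.1727752  239.74438998]
[332.00502625 239.73643848]
[317.13917156 225.29417116]
```

View pics/w10.png

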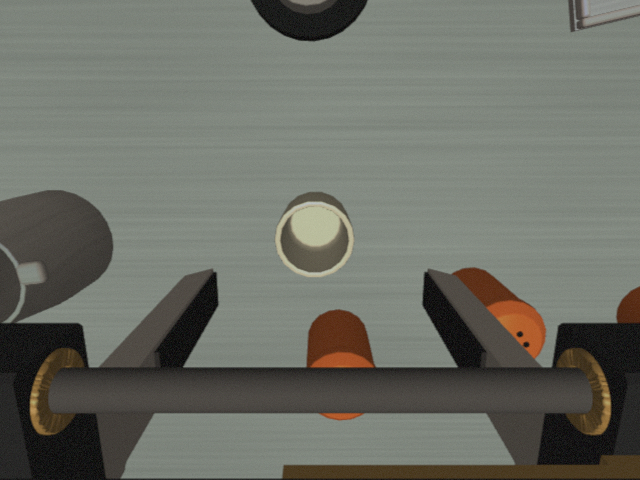

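The rim is at (314.5,239), so this cup is at (438.5,223). I'll descend and grip.

play_rows([
  [-0.5,-2.2,20,0,0,0,-1],
  [0,0,30,0,0,0,-1],
  [0,0,30,0,0,0,-1],
  [0,0,26,0,0,0,-1],
  [0,0,15,0,0,0,-1],
  [0,0,8,0,0,0,-1],
  [0,0,4,0,0,0,-1],
  [0,0,0,0,0,0,-1],
], force=20)

```text
t: 20.03
tcp_pos: [438.6, 222.4, 116.4]
ee_rot: [[1.0, -0.001, -0.001], [-0.001, -1.0, -0.0], [-0.001, 0.0, -1.0]]
contact_force: [0.1, -0.8, -0.3]
grip_width: 0.998
```

play_rows([
  [0,0,0,0,0,0,1],
  [0,0,0,0,0,0,1],
  [0,0,0,0,0,0,1],
  [0,0,0,0,0,0,1],
  [0,0,0,0,0,0,1],
  [0,0,0,0,0,0,1],
  [0,0,0,0,0,0,1],
  [0,0,0,0,0,0,1],
])

```text
t: 20.7
tcp_pos: [438.4, 222.9, 116.9]
ee_rot: [[1.0, 0.0, 0.0], [0.0, -1.0, 0.0], [0.0, -0.0, -1.0]]
contact_force: [-0.4, -0.2, 2.9]
grip_width: 0.575
```

play_rows([
  [0,0,-4,0,0,0,1],
  [0,0,-12,0,0,0,1],
  [3,8,-20,0,0,0,1],
  [10,22,-18,0,0,0,1],
  [15,32,-6,0,0,0,1],
  [16,35,0,0,0,0,1],
  [16,35,0,0,0,0,1],
  [16,35,0,0,0,0,1],
])

```text
t: 21.37
tcp_pos: [514.6, 54.1, 177.2]
ee_rot: [[1.0, 0.0, 0.0], [0.0, -1.0, 0.0], [0.0, -0.0, -1.0]]
contact_force: [1.4, 0.4, -1.3]
grip_width: 0.569
```

play_rows([
  [16,35,0,0,0,0,1],
  [16,35,0,0,0,0,1],
  [16,35,0,0,0,0,1],
  [16,35,0,0,0,0,1],
  [15,34,0,0,0,0,1],
  [12,26,0,0,0,0,1],
  [7,16,0,0,0,0,1],
  [4,8,0,0,0,0,1],
])

```text
t: 22.03
tcp_pos: [616.4, -171.2, 176.5]
ee_rot: [[1.0, -0.003, -0.0], [-0.003, -1.0, -0.0], [-0.0, 0.0, -1.0]]
contact_force: [-0.7, 0.8, -0.6]
grip_width: 0.579
```

play_rows([
  [0,0,0,0,0,0,1],
  [0,0,4,0,0,0,1],
  [0,0,6,0,0,0,1],
  [0,0,0,0,0,0,1],
  [0,0,0,0,0,0,1],
  [0,0,0,0,0,0,1],
  [0,0,0,0,0,0,1],
  [0,0,0,0,0,0,1],
])

```text
t: 22.7
tcp_pos: [616.3, -168.0, 166.9]
ee_rot: [[1.0, 0.0, 0.0], [0.0, -1.0, 0.0], [0.0, -0.0, -1.0]]
contact_force: [0.5, -0.6, -1.0]
grip_width: 0.575
```

```bash
python3 - <<'E'
from h import *
cal,im=shot('wrist','w11.png')
print(telemetry.observe()['tcp_pos'])
y=np.array([-.166,.986]);x=np.array([.986,.166]);o=np.array([624,-211.5])
P=np.array([proj('wrist',[*(o+42*a*x+86*b*y),16],cal) for a,b in ((1,1),(1,-1),(-1,-1),(-1,1))]);print(P)
cv2.polylines(im,[P.round().astype(int)],True,(0,0,255),1)
cv2.imwrite('pics/w11m.png',im)
E
```

```text
[ 616.34609037 -168.06703814  166.90980042]
[[233.72565604 194.89624222]
 [541.68434562 143.46319145]
 [546.79686185 285.86432766]
 [263.20138453 329.28897374]]
```

View pics/w11m.png

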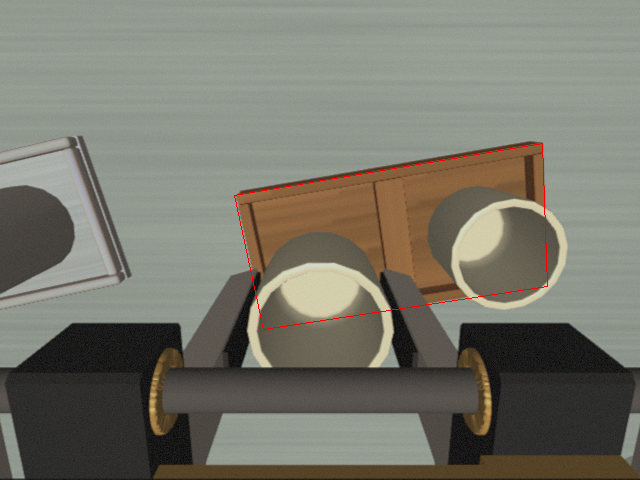

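The tray outline matches and the bay is centred. I'll lower the second cup.

play_rows([
  [0,0,10,0,0,0,1],
  [0,0,12,0,0,0,1],
  [0,0,10,0,0,0,1],
  [0,0,6,0,0,0,1],
  [0,0,3,0,0,0,1],
  [0,0,2,0,0,0,1],
  [0,0,1,0,0,0,1],
  [0,0,0,0,0,0,1],
])

```text
t: 23.42
tcp_pos: [616.4, -168.2, 122.7]
ee_rot: [[1.0, -0.0, 0.0], [-0.0, -1.0, 0.0], [0.0, -0.0, -1.0]]
contact_force: [-0.0, -0.0, -0.5]
grip_width: 0.574
```

play_rows([
  [0,0,0.5,0,0,0,1],
  [0,0,0.5,0,0,0,1],
  [0,0,0,0,0,0,1],
  [0,0,0,0,0,0,-0.4],
  [0,0,0,0,0,0,-0.45],
  [0,0,0,0,0,0,-0.5],
  [0,0,0,0,0,0,-0.5],
  [0,0,0,0,0,0,-0.5],
])

```text
t: 24.08
tcp_pos: [616.3, -168.2, 121.7]
ee_rot: [[1.0, -0.0, 0.0], [-0.0, -1.0, 0.0], [0.0, -0.0, -1.0]]
contact_force: [0.5, 0.7, -0.7]
grip_width: 0.75
```

play_rows([
  [0,0,-12,0,0,0,-0.5],
  [0,0,-25,0,0,0,-0.5],
  [0,0,-30,0,0,0,-0.5],
  [0,0,-30,0,0,0,-0.7],
  [-10,0,-25,0,0,0,-0.8],
  [-20,0,-10,0,0,0,-0.8],
  [-25,0,0,0,0,0,-0.8],
  [-15,0,0,0,0,0,-0.8],
])

```text
t: 24.75
tcp_pos: [544.7, -168.4, 255.5]
ee_rot: [[1.0, -0.0, 0.002], [-0.0, -1.0, -0.001], [0.002, 0.001, -1.0]]
contact_force: [0.3, -0.4, -0.8]
grip_width: 0.901
```

play_rows([
  [-25,0,0,0,0,0,-0.8],
  [-30,0,0,0,0,0,-0.8],
  [-15,0,0,0,0,0,-0.8],
  [0,0,0,0,0,0,-0.8],
  [0,0,0,0,0,0,-0.8],
  [0,0,0,0,0,0,-0.8],
  [0,0,0,0,0,0,-0.8],
  [0,0,0,0,0,0,-0.8],
])

```text
t: 25.42
tcp_pos: [477.0, -168.0, 253.7]
ee_rot: [[1.0, 0.0, 0.0], [0.0, -1.0, 0.0], [0.0, -0.0, -1.0]]
contact_force: [-0.6, 0.8, -0.0]
grip_width: 0.899
```

```bash
python3 - <<'E'
from h import *
_,t=shot('top','t12.png');_,s=shot('scene','s12.png')
cv2.imwrite('pics/t12c.png',cv2.resize(t[150:330,200:440],None,fx=3.3,fy=3.3,interpolation=cv2.INTER_CUBIC))
cv2.imwrite('pics/s12c.png',cv2.resize(s[190:340,170:430],None,fx=3,fy=3,interpolation=cv2.INTER_CUBIC))
print(telemetry.observe()['contact_force'])
E
```

```text
[ 0.26093307 -0.34781159  0.23058238]
```

View pics/t12c.png

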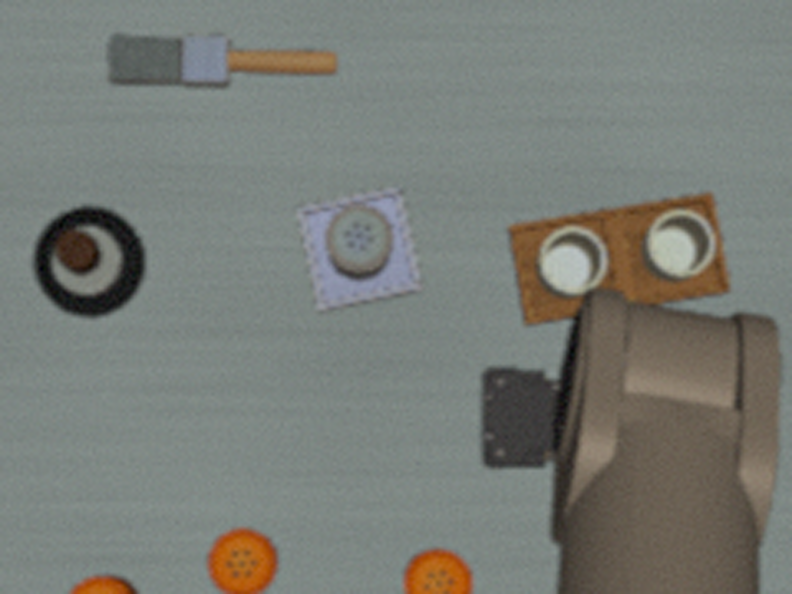

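View pics/s12c.png

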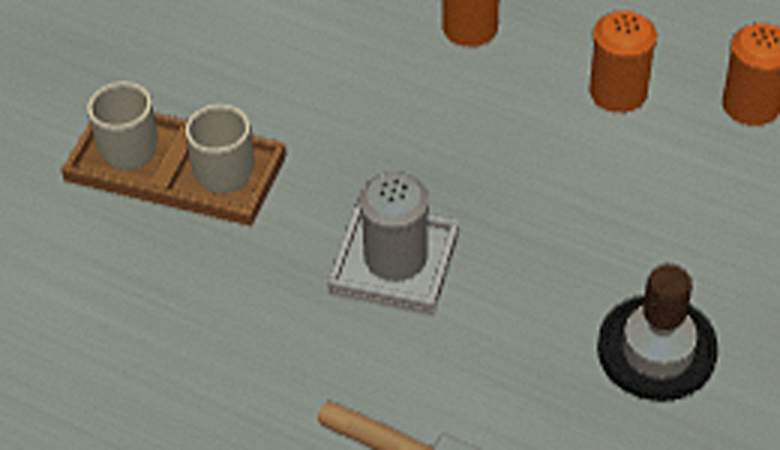

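```bash
python3 - <<'E'
from h import *
c=lambda x,y:(200+(x+.5)/3.3-.5,150+(y+.5)/3.3-.5)
y=np.array([-.166,.986]);x=np.array([.986,.166]);o=onz('top',387.25,227.98,14)
for n,p,z in (('A',(573,261),65),('B',(681,244),65)):
    d=onz('top',*c(*p),z)-o; print(n,d@x,d@y)
print('shaker',onz('top',*c(360,241),80)-onz('top',*c(360,250),16))
print('tamper handle',onz('top',*c(76,250),93)-onz('top',*c(90,262),16))
o=telemetry.observe();print(o['t'],o['tcp_pos'],np.abs(o['joint_velocities']).max())
E
```

```text
A -1.6772476663410616 44.735557307898766
B -1.7411413666616218 -43.33709980802242
shaker [-1.40622901  0.32849022]
tamper handle [-0.39974972  1.1460679 ]
25.5167 [ 476.69111038 -168.0682984   253.51539581] 0.005055712579956169
```

All four are within 2 mm of the middle of their places, and the arm is still and clear of everything. Handing the job in.

```bash
python3 -c "
from bench import sign_off
print(sign_off())"
```

```text
the job is handed in; nothing more can be done
None
```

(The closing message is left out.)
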